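# Cure a test specimen: stack the mould and cover, then hold the curing light on it

## Task

On the sprung stage, lay the steel mould plate squarely on the black pad, then the clear green cover plate squarely on the mould with its ring on top. Then lift the curing light out of its charging stand and hold it upright with its tip down on the cover, inside the ring, pressing gently with about 4 N; finish while still holding it there. Leave the water bottle, the black dropper bottle and the orange case where they stand.

Things in the scene. Friction and masses are not known exactly. Their poses are not given: they have to be found in the camera images.
- stage_top (a point): Centre of the top face of the stage's black pad, 60 (x) x 44 (y) x 8 mm, 60 mm above the table when unloaded; x along its 60 mm side, z up. The pad sits on a 22 mm post over a fixed white housing 90 x 80 mm, 30 mm high. The pad sinks straight down on a spring when pressed. The fixed stage stands anywhere in the middle of the work area, turned by up to 0.5 rad.
- stage (a joint): How far the pad has sunk, in m: 0 unloaded, stop at 0.020. It starts to sink at 2 N and then needs 0.5 N more for each mm; the weight of the two plates (about 1.2 N) alone does not sink it, so with the plates on, a push of 4 N sinks it about 6 to 7 mm.
- mould: Steel mould plate with an orange filled disc 20 mm wide in the middle of its top; same body as mould_center. Origin: centre of the underside.
- mould_center (a point): Centre (half-way up) of the steel mould plate, 60 (x) x 44 (y) x 10 mm, about 60 g; x along its 60 mm side, z up. It lies flat on the table, grasped across its 44 mm width.
- cover: Clear green cover plate with a black ring; same body as cover_center. Origin: centre of the underside.
- cover_center (a point): Centre (half-way up) of the clear green cover plate, 60 (x) x 44 (y) x 10 mm, about 60 g; x along its 60 mm side, z up. It lies flat on the table with the ring on top, grasped across its 44 mm width. Mould and cover may have swapped places.
- ring (a point): The marked spot: centre of the black ring (24 mm inside diameter, white within) in the middle of the cover plate's top face.
- light: The curing light, loose; origin at the tip, z along its axis up to the top of the body.
- light_grip (a point): Grip point on the axis of the curing light: 120 mm above the tip, 30 mm below its top. White body 26 x 26 mm square, 100 mm long (x and y square to its sides), under it an amber light guide rod 12 mm in diameter, 50 mm long; z up along the light; about 110 g. It stands tip down in the charging stand, the body resting on the stand's top.
- light_tip (a point): Centre of the flat lower end of the light guide, the tip (12 mm in diameter), 120 mm below the grip point.
- charger: Grey charging stand, fixed, 70 x 70 mm, 60 mm high, with an 18 mm upright hole through it in which the light guide hangs 50 mm deep; lift the light straight up at least 55 mm to clear it. Origin: centre of the underside.
- bottle: Bystander: clear water bottle with a blue cap, 60 mm in diameter, 160 mm high; origin: centre of the underside.
- jar: Bystander: black dropper bottle, 28 mm in diameter, 55 mm high; origin: centre of the underside.
- case: Bystander: orange case with a white base, 65 x 100 mm, 25 mm high; origin: centre of the underside.
Mind the look-alikes: they are no part of the job. Leave any brown look-alike of the mould alone. Of the things that look like the light, the smaller one is meant.

How it is judged:
By the outcome, as a careful person would: the job done as asked, in the order asked, and still so for the second after the job is handed in, while the arm keeps its last pose, push and grip.
It also fails if it takes over 62 s, if anything falls off the work surface, if the arm or the gripper's body presses on something with over 40 N, if the wrist force passes 120 N, or if a joint passes its speed limit or range.

## Robot

A 6-joint arm with a two-finger parallel gripper is mounted at the origin on the work surface. World frame = base frame: x ahead of the robot, y to its left, z up, the work surface at z = 0. Lengths are in m, angles in degrees, forces in N, time in s.
With the tool pointing down it reaches from about 0.4 to 0.825 m from the base axis. Payload 7 kg.
Tool frame: the origin (TCP) lies between the finger pads; the fingertips stand 19 mm ahead of it and the grasp point (between the pads) is the TCP (r.finger_overhang is the distance from the TCP to the fingertips, in m); z points along the fingers, y is the direction in which the jaws open and shut (so a half turn about z gives the same grasp; the last joint's range is limited). The gripper opens to 88 mm and grips with 3 to 60 N. Pads are 19 mm wide; open, the fingers measure 130 mm over their backs; the gripper's body (78 mm by 193 mm) begins 47 mm behind the grasp point.
Start: joints at [-57.806, 20.546, 0.682, 0, -70.136, -16.507], TCP at [0.182, -0.65, 0.246] pointing down, gripper open.
Joint ranges: [-176.03, 176.03], [-82.01, 121.73], [-58.28, 71.71], [-173.87, 95.51], [-174.79, -0.11], [-173.66, 173.66]. Speed limits (degrees/s): [136.94, 136.94, 172.46, 180, 180, 180].

## Interface

Orientations are given as [roll, pitch, yaw] about the fixed x, y, z axes, in that order (R = Rz(yaw) Ry(pitch) Rx(roll)).
In Python, from plant import r, optics gives the robot as it stands. The module is installed in compiled form; this text tells all that it offers.
- The arm moves only by the tool step_arm, never from a script. Its argument "increments" is a list of rows, each an object of numbers: "tx", "ty", "tz": the shift along the world's x, y, z in mm; "ax", "ay", "az": the turn, a rotation vector about the world's x, y, z in degrees; "claw": the gripper command: -1 is shut, 1 is fully open, values between are in proportion. In form: [{"tx": .., "ty": .., "tz": .., "ax": .., "ay": .., "az": .., "claw": ..}, ...]. A call has 1 to 12 rows; each row shifts and turns the commanded pose from where the row before left it; what a row does not reach is not made up. A row lasts 1/10 s, in which the tool goes at most 50 mm and 8.59 degrees, less where a joint would pass 70% of its speed; a pose out of reach is approached as far as the arm can. A call with a gripper value outside its range is refused whole. The fingers move at their own pace and stop on an object; "newtons" is the grip in N (left out, the last holds). Time passes only in rows, so rows that do not move let the fingers close. It gives the time, the measured TCP pose, the force and the opening at its end, in the units of the state.
- r.get_state(): the state, without advancing time (a new reading comes with each control period).
- optics.capture(name): name is "scene" or "top" or "wrist"; returns a dict with "image" (384x512x3 uint8, blue, green, red), "depth" (384x512 float32, m along the optical axis (not along the pixel's ray), 0 where there is no reading), "fx", "fy", "cx", "cy" (pixels), "distortion" ([k1, k2, p1, p2, k3] as OpenCV has them; the pictures are not rectified), "R" (3x3) and "t" (3): a world point X has camera coordinates R X + t. Camera axes: x right, y down, z forward; pixel columns grow to the right and rows downward; lengths in m; the calibration is good to about 2 mm. A picture is of the moment at which its call begins.
- r.close_job(): hands the job in, once; it reports no verdict.
The state is a dict: "time_s": time; "joints": joint angles; "qd": joint speeds; "joint_torque": joint torques, N m; "tcp_pos": TCP position; "eef_rot": TCP orientation; "contact_force": force on the tool from outside, world axes, zero at the start; "moment": the same for the moment, N m; "gripper_width": finger opening in m.
Only numpy, scipy, OpenCV 4.12 (cv2) and the standard library are available. Lean on these libraries where they do the work, as an engineer would, in place of code of your own. Each camera call takes 0.05 s, during which the arm holds its last target. There are 200 camera calls.

## Working session

There is one attempt and no reset: what is moved stays moved. The work goes in short steps, Python scripts to look and compute and a tool call to move; the robot and the scene stay as the last step left them, time stands still between calls to the robot, and variables do not carry over. Pictures are saved under pics/ and viewed, about 8 in all and at most 12, crops included, and the job is handed in when it is done.

Besides the shell and the picture viewer there is one more tool, called by a JSON object that holds its "name" and its "arguments", one argument or row to a line. step_arm: Moves the arm, as the interface text tells. Its arguments: {"type":"object","properties":{"increments":{"type":"array","items":{"type":"object","properties":{"tx":{"type":"number"},"ty":{"type":"number"},"tz":{"type":"number"},"ax":{"type":"number"},"ay":{"type":"number"},"az":{"type":"number"},"claw":{"type":"number"}}}},"newtons":{"type":"number"}},"required":["increments"]}

```bash
mkdir -p pics; cat > h.py <<'E'
import numpy as np, cv2
from plant import r, optics
def cap(n,save=None):
    c=optics.capture(n)
    if save: cv2.imwrite('pics/'+save,c['image'])
    np.savez('last_'+n+'.npz',**{k:np.asarray(v) for k,v in c.items()})
    return c
def load(n): return dict(np.load('last_'+n+'.npz'))
def K(c): return np.array([[c['fx'],0,c['cx']],[0,c['fy'],c['cy']],[0,0,1]],float)
def ray(c,uv,z):
    uv=np.asarray(uv,float).reshape(-1,1,2)
    p=cv2.undistortPoints(uv,K(c),np.asarray(c['distortion'],float)).reshape(-1,2)
    d=np.c_[p,np.ones(len(p))]@c['R']; o=-c['R'].T@c['t']
    return o+d*((z-o[2])/d[:,2])[:,None]
def cloud(c):
    h,w=c['depth'].shape
    u,v=np.meshgrid(np.arange(w),np.arange(h))
    p=cv2.undistortPoints(np.stack([u,v],-1).reshape(-1,1,2).astype(float),K(c),np.asarray(c['distortion'],float)).reshape(-1,2)
    d=c['depth'].reshape(-1,1)
    X=(np.c_[p,np.ones(len(p))]*d-c['t'])@c['R']
    X[d[:,0]<=0]=np.nan
    return X.reshape(h,w,3)
def proj(c,X):
    return cv2.projectPoints(np.asarray(X,float).reshape(-1,1,3),cv2.Rodrigues(np.asarray(c['R'],float))[0],np.asarray(c['t'],float),K(c),np.asarray(c['distortion'],float))[0].reshape(-1,2)
E
python3 - <<'E'
from h import *
s=r.get_state(); print({k:np.round(v,4).tolist() for k,v in s.items()}, r.finger_overhang)
a=cap('top','top0.png'); b=cap('scene','scene0.png')
for c in (a,b): print(-c['R'].T@c['t'],c['R'][2],c['fx'])
cv2.imwrite('pics/both.png',cv2.resize(np.vstack([a['image'],b['image']]),(800,1200))[:600]); cv2.imwrite('pics/scene_b.png',cv2.resize(b['image'],(800,600)))
E
```

```text
{'time_s': 0.0, 'joints': [-57.8054, 20.5913, 0.634, -0.0202, -70.1361, -16.509], 'qd': [-0.0119, -0.0004, 0.0076, -0.0674, -0.0813, 0.0551], 'joint_torque': [-0.0008, -58.2718, 29.305, 6.9972, 0.0068, -0.0001], 'tcp_pos': [0.1824, -0.6494, 0.2446], 'eef_rot': [179.905, -0.0083, -164.3213], 'contact_force': [-0.063, -1.2601, 1.229], 'moment': [0.0159, 0.0402, 0.0307], 'gripper_width': 0.0879} 0.019
[ 0.29381738 -0.0303236   1.22298143] [ 0.23606033  0.02658208 -0.97137475] 473.44751365409354
[ 1.02005488 -0.52969263  0.65459134] [-0.53908201  0.56666651 -0.62312089] 413.19036682504395
```

View pics/both.png

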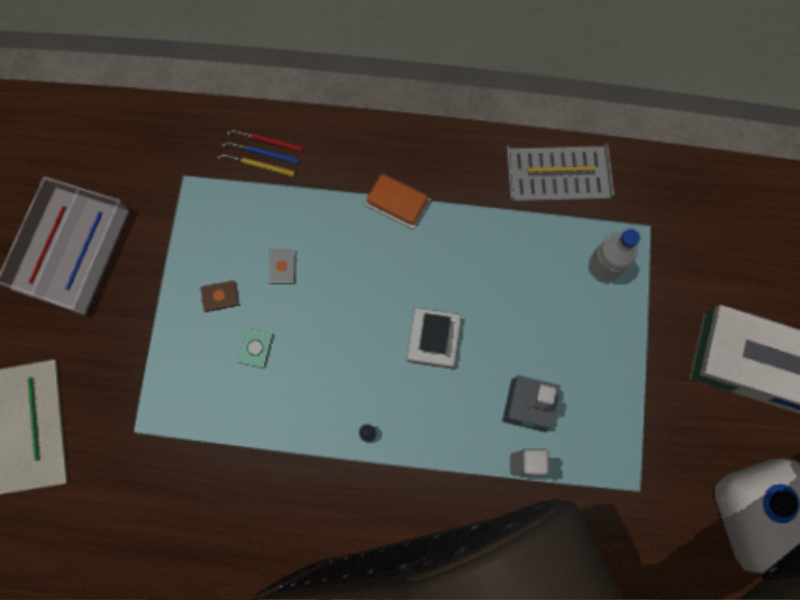

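View pics/scene_b.png

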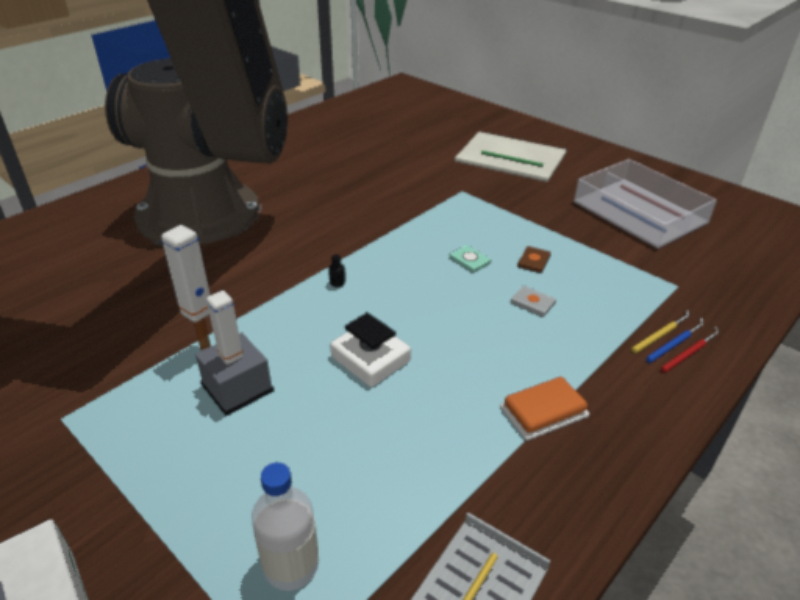

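Top view (800x600 px): grey mould with orange disc (282,266); brown look-alike (219,296), to be left alone; green cover with ring (256,347); stage pad (435,335); charger (533,403) with the small light (546,395); a larger light look-alike stands outside it (537,462). Bottle (615,255), jar (368,433), case (398,200). Next I measure these.

```bash
cat > m.py <<'E'
from h import *
a=load('top'); im=a['image']; X=cloud(a); hsv=cv2.cvtColor(im,cv2.COLOR_BGR2HSV)
# not-table: differs from the blue mat
def patch(name,uv800,z,lo,hi,rad=30):
    u,v=np.array(uv800)*.64
    m=cv2.inRange(hsv,np.array(lo),np.array(hi)); k=np.zeros_like(m); cv2.circle(k,(int(u),int(v)),rad,255,-1); m&=k
    m=cv2.morphologyEx(m,cv2.MORPH_CLOSE,np.ones((5,5)))
    cs=max(cv2.findContours(m,cv2.RETR_EXTERNAL,cv2.CHAIN_APPROX_NONE)[0],key=cv2.contourArea)
    P=ray(a,cs.reshape(-1,2),z)[:,:2]
    rc=cv2.minAreaRect((P*1000).astype(np.float32))
    print(name,np.round(rc[0],1),np.round(rc[1],1),'ang of side1',round(rc[2],1),'reach',round(np.hypot(*rc[0])), 'hsv',hsv[int(v)+0,int(u)],hsv[int(v)-8,int(u)])
    return rc
for n,p in dict(mould=(282,256),brown=(219,286),cover=(256,337),pad=(435,335),mat=(340,300),charger=(515,405),housing=(415,335)).items():
    u,v=(np.array(p)*.64).astype(int); print(n,hsv[v,u],np.round(X[v-2:v+3,u-2:u+3].reshape(-1,3).mean(0),3))
patch('mould',(282,266),.010,(0,0,90),(40,70,255),20)
patch('mould2',(282,266),.010,(0,0,90),(80,50,255),20)
patch('cover',(256,347),.010,(50,60,60),(83,255,255),20)
patch('pad',(435,335),.060,(0,0,0),(180,255,60),30)
z=X[...,2]
for n,p in dict(chg=(533,403),stage=(435,335),big=(537,462)).items():
    u,v=(np.array(p)*.64).astype(int); print(n); print(np.round(z[v-30:v+31:4,u-30:u+31:4]*1000).astype(int)) if n!='stage' else 0
E
python3 m.py
```

```text
mould [ 60   4 115] [nan nan nan]
brown [ 13 116  75] [0.582 0.314 0.011]
cover [ 77  72 148] [0.503 0.239 0.01 ]
pad [90 36 43] [nan nan nan]
mat [ 92  51 139] [0.583 0.107 0.002]
charger [103  22  81] [ 0.432 -0.195  0.061]
housing [ 42   8 155] [ 0.533 -0.027  0.03 ]
mould [633.5 216.6] [31.7 33. ] ang of side1 77.3 reach 670 hsv [ 11 166 138] [ 60   4 116]
mould2 [630.  212.8] [55.9 42.2] ang of side1 6.4 reach 665 hsv [ 11 166 138] [ 60   4 116]
cover [484.3 235.2] [45.5 60.1] ang of side1 83.9 reach 538 hsv [ 40  10 156] [ 78  73 147]
pad [532.6 -58.9] [40.9 59.4] ang of side1 87.7 reach 536 hsv [90 36 43] [95 37 41]
chg
[[                   0                    4                    3
                     1                   -1                    2
                    -2                    1                    8
                     0                   -3                    2
                    -3                   -2                   -1
                     1]
 [                  -5                    4                    4
                     4                    2        
[... 10201 characters left out ...]
      757
                   770                  773                  781
                   775                  776                    1
                     0]
 [                   1                   -1                    0
                     0                   -3                  752
                   771                  773                  784
                   789                  794                  790
                   791                  788                  782
                     0]]m.py:21: RuntimeWarning: invalid value encountered in cast
  u,v=(np.array(p)*.64).astype(int); print(n); print(np.round(z[v-30:v+31:4,u-30:u+31:4]*1000).astype(int)) if n!='stage' else 0
```

{"name": "step_arm", "arguments": {
  "increments": [
    {"tx": 22.4, "ty": 43.1, "az": -0.5, "claw": 1},
    {"tx": 22.4, "ty": 43.1, "az": -0.5, "claw": 1},
    {"tx": 22.4, "ty": 43.1, "az": -0.5, "claw": 1},
    {"tx": 22.4, "ty": 43.1, "az": -0.5, "claw": 1},
    {"tx": 22.4, "ty": 43.1, "az": -0.5, "claw": 1},
    {"tx": 22.4, "ty": 43.1, "az": -0.5, "claw": 1},
    {"tx": 22.4, "ty": 43.1, "az": -0.5, "claw": 1},
    {"tx": 22.4, "ty": 43.1, "az": -0.5, "claw": 1},
    {"tx": 22.4, "ty": 43.1, "az": -0.5, "claw": 1},
    {"tx": 22.4, "ty": 43.1, "az": -0.5, "claw": 1}
  ]
}}

```text
$.increments[0]: bad value
```

{"name": "step_arm", "arguments": {
  "increments": [
    {"tx": 22.4, "ty": 43.1, "az": -0.5, "claw": 1},
    {"tx": 22.4, "ty": 43.1, "az": -0.5, "claw": 1},
    {"tx": 22.4, "ty": 43.1, "az": -0.5, "claw": 1},
    {"tx": 22.4, "ty": 43.1, "az": -0.5, "claw": 1},
    {"tx": 22.4, "ty": 43.1, "az": -0.5, "claw": 1},
    {"tx": 22.4, "ty": 43.1, "az": -0.5, "claw": 1},
    {"tx": 22.4, "ty": 43.1, "az": -0.5, "claw": 1},
    {"tx": 22.4, "ty": 43.1, "az": -0.5, "claw": 1},
    {"tx": 22.4, "ty": 43.1, "az": -0.5, "claw": 1},
    {"tx": 22.4, "ty": 43.1, "az": -0.5, "claw": 1}
  ]
}}

```text
$.increments[0]: bad value
```

```bash
python3 - <<'E'
from h import *
s=r.get_state(); print({k:np.round(s[k],4).tolist() for k in ('time_s','tcp_pos','eef_rot','joints','contact_force')})
c=cap('wrist','w1.png'); print(-c['R'].T@c['t'],c['R'],c['fx'])
cv2.imwrite('pics/w1b.png',cv2.resize(c['image'],(800,600)))
a=load('top'); X=cloud(a).reshape(-1,3)
for n,lo,hi,box in (('small',.152,.168,(.35,.55,-.35,-.1)),('big',.19,.215,(.25,.5,-.4,-.1)),('charger',.052,.068,(.35,.55,-.35,-.1))):
    k=(X[:,2]>lo)&(X[:,2]<hi)&(X[:,0]>box[0])&(X[:,0]<box[1])&(X[:,1]>box[2])&(X[:,1]<box[3])
    print(n,k.sum(),cv2.minAreaRect((X[k,:2]*1000).astype(np.float32)),X[k].mean(0))
E
```

```text
{'time_s': 0.1, 'tcp_pos': [0.1824, -0.6495, 0.2447], 'eef_rot': [179.9151, -0.0088, -164.3171], 'joints': [-57.8037, 20.587, 0.6381, -0.0167, -70.1351, -16.5077], 'contact_force': [0.8514, 0.2614, 0.1317]}
[ 0.1163554  -0.66881489  0.38377599] [[-0.27200435  0.96229405  0.0019493 ]
 [ 0.93048837  0.26249649  0.25551319]
 [ 0.24536714  0.0713145  -0.9668036 ]] 344.6221561466961
small 142 ((401.189208984375, -217.67449951171875), (27.63233184814453, 106.43187713623047), 77.31092834472656) [ 0.43764202 -0.22474618  0.15913198]
big 284 ((342.1382751464844, -211.90199279785156), (34.019439697265625, 36.75687026977539), 6.183502674102783) [ 0.34199706 -0.21019131  0.20153704]
charger 578 ((440.8721923828125, -226.62887573242188), (71.42710876464844, 70.78628540039062), 82.83859252929688) [ 0.43763284 -0.22125867  0.06015922]
```

View pics/w1b.png

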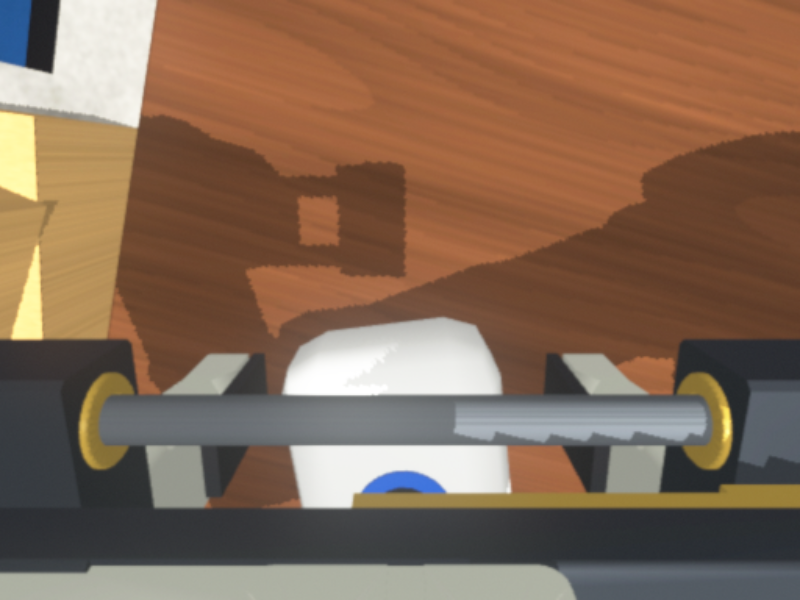

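The wrist view looks past the fingers. A point below the TCP shows near (400,256), and the white jug there lies outside the job. The move was refused, so I'll give all keys in each row.

{"name": "step_arm", "arguments": {
  "increments": [
    {"tx": 22.4, "ty": 43.1, "tz": 0, "ax": 0, "ay": 0, "az": -0.5, "claw": 1},
    {"tx": 22.4, "ty": 43.1, "tz": 0, "ax": 0, "ay": 0, "az": -0.5, "claw": 1},
    {"tx": 22.4, "ty": 43.1, "tz": 0, "ax": 0, "ay": 0, "az": -0.5, "claw": 1},
    {"tx": 22.4, "ty": 43.1, "tz": 0, "ax": 0, "ay": 0, "az": -0.5, "claw": 1},
    {"tx": 22.4, "ty": 43.1, "tz": 0, "ax": 0, "ay": 0, "az": -0.5, "claw": 1},
    {"tx": 22.4, "ty": 43.1, "tz": 0, "ax": 0, "ay": 0, "az": -0.5, "claw": 1},
    {"tx": 22.4, "ty": 43.1, "tz": 0, "ax": 0, "ay": 0, "az": -0.5, "claw": 1},
    {"tx": 22.4, "ty": 43.1, "tz": 0, "ax": 0, "ay": 0, "az": -0.5, "claw": 1},
    {"tx": 22.4, "ty": 43.1, "tz": 0, "ax": 0, "ay": 0, "az": -0.5, "claw": 1},
    {"tx": 22.4, "ty": 43.1, "tz": 0, "ax": 0, "ay": 0, "az": -0.5, "claw": 1}
  ]
}}

```text
time_s: 1.15
tcp_pos: [0.4069, -0.217, 0.2458]
eef_rot: [-180.0, 0.0, -169.3]
contact_force: [1.3, -0.6, 0.5]
gripper_width: 0.0876
```

```bash
python3 - <<'E'
from h import *
c=cap('wrist','w_light.png'); np.savez('light_w.npz',**{k:np.asarray(v) for k,v in c.items()})
E
```

{"name": "step_arm", "arguments": {
  "increments": [
    {"tx": 22.4, "ty": 43.1, "tz": 0, "ax": 0, "ay": 0, "az": -0.5, "claw": 1},
    {"tx": 22.4, "ty": 43.1, "tz": 0, "ax": 0, "ay": 0, "az": -0.5, "claw": 1},
    {"tx": 22.4, "ty": 43.1, "tz": 0, "ax": 0, "ay": 0, "az": -0.5, "claw": 1},
    {"tx": 22.4, "ty": 43.1, "tz": 0, "ax": 0, "ay": 0, "az": -0.5, "claw": 1},
    {"tx": 22.4, "ty": 43.1, "tz": 0, "ax": 0, "ay": 0, "az": -0.5, "claw": 1},
    {"tx": 22.4, "ty": 43.1, "tz": -15, "ax": 0, "ay": 0, "az": -0.5, "claw": 1},
    {"tx": 22.4, "ty": 43.1, "tz": -15, "ax": 0, "ay": 0, "az": -0.5, "claw": 1},
    {"tx": 22.4, "ty": 43.1, "tz": -15, "ax": 0, "ay": 0, "az": -0.5, "claw": 1},
    {"tx": 22.4, "ty": 43.1, "tz": -15, "ax": 0, "ay": 0, "az": -0.5, "claw": 1},
    {"tx": 21.5, "ty": 42, "tz": -15, "ax": 0, "ay": 0, "az": 0, "claw": 1},
    {"tx": 0, "ty": 0, "tz": 0, "ax": 0, "ay": 0, "az": 0, "claw": 1}
  ]
}}

```text
time_s: 2.3
tcp_pos: [0.6288, 0.2122, 0.1672]
eef_rot: [-179.9, -0.2, -173.6]
contact_force: [-1.3, -0.9, 0.2]
gripper_width: 0.0874
```

```bash
cat >> h.py <<'E'
def rect(c,m,z,name=''):
    m=cv2.morphologyEx(m,cv2.MORPH_OPEN,np.ones((3,3)))
    cs=max(cv2.findContours(m,cv2.RETR_EXTERNAL,cv2.CHAIN_APPROX_NONE)[0],key=cv2.contourArea)
    P=ray(c,cs.reshape(-1,2),z)[:,:2]*1000
    (ce,(w,h),a)=cv2.minAreaRect(P.astype(np.float32))
    if w<h: a-=90; w,h=h,w
    a=(a+90)%180-90
    print(name,'centre',np.round(ce,1),'size',round(w,1),round(h,1),'long axis deg',round(a,1)); return ce,a
E
python3 - <<'E'
from h import *
s=r.get_state(); print({k:np.round(s[k],4).tolist() for k in ('time_s','tcp_pos','eef_rot','joints')})
c=cap('wrist','w2.png'); im=c['image']
hsv=cv2.cvtColor(im,cv2.COLOR_BGR2HSV)
X=cloud(c)
p=proj(c,[s['tcp_pos'][0],s['tcp_pos'][1],.01])[0]; print(p, hsv[int(p[1])-15,int(p[0])])
m=((np.abs(X[...,2]-.010)<.005)&(hsv[...,1]<45)).astype(np.uint8)*255
m2=cv2.inRange(hsv,(5,100,60),(20,255,255)); 
w=c=load('wrist')
for t in np.unique(cv2.connectedComponents(m2)[1])[1:]:
    mm=cv2.connectedComponents(m2)[1]==t
    if mm.sum()>100: v,u=np.nonzero(mm); print('orange',mm.sum(),u.mean(),v.mean(),ray(c,[u.mean(),v.mean()],.01))
cv2.imwrite('pics/w2b.png',np.hstack([im,load('wrist')['image'] if 0 else dict(np.load('light_w.npz'))['image']])[:,:])
E
python3 -c "
import cv2;i=cv2.imread('pics/w2b.png');cv2.imwrite('pics/w2c.png',cv2.resize(i,(800,300)))"
```

```text
{'time_s': 2.3, 'tcp_pos': [0.6288, 0.2122, 0.1672], 'eef_rot': [-179.8986, -0.2283, -173.6424], 'joints': [35.4347, 22.7691, -6.5793, -0.0256, -60.9003, -119.0645]}
[259.83322649 181.95192299] [90 19 96]
orange 3482 386.54049396898336 121.45807007466973 [[0.5646822  0.31252535 0.01      ]]
orange 1714 501.05600933488915 180.02042007001168 [[0.60307753 0.42309208 0.01      ]]
orange 373 261.65415549597856 182.97319034852546 [[0.62950863 0.21389031 0.01      ]]
orange 341 156.48973607038124 320.9208211143695 [[0.77985401 0.12684604 0.01      ]]
```

View pics/w2c.png

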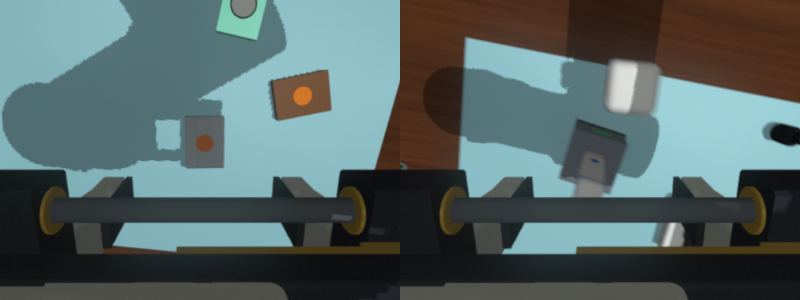

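Left (wrist over the plates, 400x300 px): grey mould with orange disc at (204,143) under the TCP, brown look-alike at (302,96), cover at (243,8). Right: charger with the small light at (595,160), larger look-alike at (633,88).

```bash
python3 - <<'E'
from h import *
c=load('wrist'); hsv=cv2.cvtColor(c['image'],cv2.COLOR_BGR2HSV)
print(hsv[160,210],hsv[165,245],hsv[183,261])
k=np.zeros(hsv.shape[:2],np.uint8); cv2.circle(k,(261,183),48,255,-1)
for st in (30,40):
    m=(((hsv[...,1]<st)|((hsv[...,0]<25)))&(hsv[...,2]<130)).astype(np.uint8)*255&k
    rect(c,m,.010,'mould')
E
```

```text
[ 94  73 192] [90 19 95] [ 11 162 113]
mould centre [628.6 213.5] size 58.4 41.7 long axis deg 7.5
mould centre [628.9 213.5] size 59.3 42.2 long axis deg 7.2
```

{"name": "step_arm", "arguments": {
  "increments": [
    {"tx": 0.4, "ty": 1.5, "tz": -35, "ax": 0, "ay": 0, "az": 0.8, "claw": 1},
    {"tx": 0, "ty": 0, "tz": -40, "ax": 0, "ay": 0, "az": 0, "claw": 1},
    {"tx": 0, "ty": 0, "tz": -40, "ax": 0, "ay": 0, "az": 0, "claw": 1},
    {"tx": 0, "ty": 0, "tz": -20, "ax": 0, "ay": 0, "az": 0, "claw": 1},
    {"tx": 0, "ty": 0, "tz": -10, "ax": 0, "ay": 0, "az": 0, "claw": 1},
    {"tx": 0, "ty": 0, "tz": 0, "ax": 0, "ay": 0, "az": 0, "claw": 1}
  ],
  "newtons": 15
}}

```text
time_s: 2.95
tcp_pos: [0.628, 0.2088, 0.0257]
eef_rot: [-179.9, -0.1, -173.0]
contact_force: [-0.9, -0.6, -0.2]
gripper_width: 0.0877
```

{"name": "step_arm", "arguments": {
  "increments": [
    {"tx": 0, "ty": 0, "tz": -3, "ax": 0, "ay": 0, "az": 0, "claw": 1},
    {"tx": 0, "ty": 0, "tz": 0, "ax": 0, "ay": 0, "az": 0, "claw": 1}
  ]
}}

```text
time_s: 3.15
tcp_pos: [0.6292, 0.21, 0.025]
eef_rot: [179.9, 0.1, -173.0]
contact_force: [-0.1, 0.6, -0.7]
gripper_width: 0.0875
```

```bash
python3 - <<'E'
from h import *
s=r.get_state(); print({k:np.round(s[k],4).tolist() for k in ('time_s','tcp_pos','eef_rot','joints','qd')})
c=cap('wrist','w3.png')
s=r.get_state(); print({k:np.round(s[k],4).tolist() for k in ('time_s','tcp_pos','eef_rot','joints','qd')})
cv2.imwrite('pics/w3b.png',cv2.resize(c['image'][100:384,60:460],(800,568)))
E
```

```text
{'time_s': 3.15, 'tcp_pos': [0.6292, 0.21, 0.025], 'eef_rot': [179.9445, 0.1173, -173.0142], 'joints': [35.2673, 30.9471, -14.5736, 0.0096, -44.3497, -118.2883], 'qd': [0.0681, -0.1389, 0.0691, -0.0298, -0.1388, 0.006]}
{'time_s': 3.2, 'tcp_pos': [0.6292, 0.21, 0.025], 'eef_rot': [179.9472, 0.1135, -173.0106], 'joints': [35.2718, 30.9432, -14.5753, 0.0104, -44.3566, -118.2899], 'qd': [0.0758, -0.0167, -0.131, 0.0647, -0.0698, -0.0155]}
```

View pics/w3b.png

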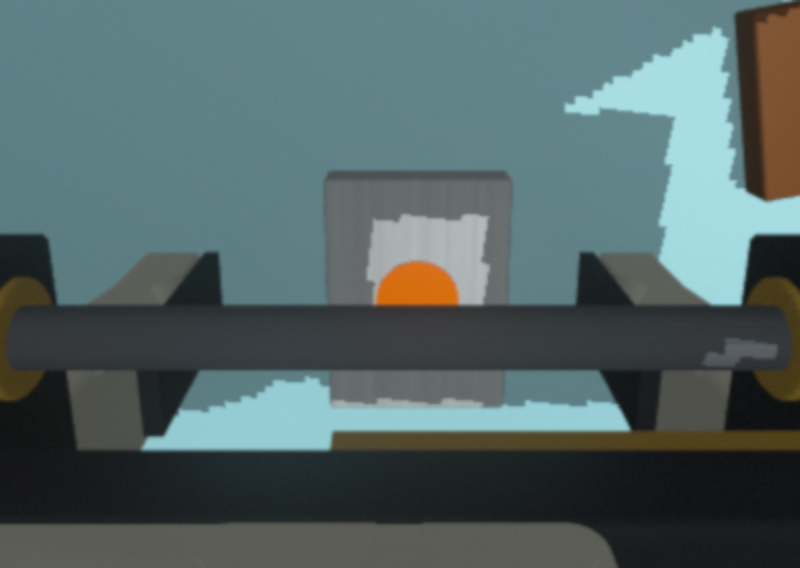

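The mould sits square between the fingers but about 4 mm off to the +y side; this agrees with the TCP reading of 210 against 214. I'll correct that, then grip.

{"name": "step_arm", "arguments": {
  "increments": [
    {"tx": 0, "ty": 3.8, "tz": -3, "ax": 0, "ay": 0, "az": 0, "claw": 1},
    {"tx": 0, "ty": 0, "tz": 0, "ax": 0, "ay": 0, "az": 0, "claw": 1},
    {"tx": 0, "ty": 0, "tz": 0, "ax": 0, "ay": 0, "az": 0, "claw": 1}
  ],
  "newtons": 15
}}

```text
time_s: 3.5
tcp_pos: [0.6285, 0.2138, 0.0207]
eef_rot: [180.0, 0.0, -173.0]
contact_force: [-0.0, -0.6, -0.1]
gripper_width: 0.0875
```

{"name": "step_arm", "arguments": {
  "increments": [
    {"tx": 0, "ty": 0, "tz": 0.5, "ax": 0, "ay": 0, "az": 0, "claw": -1},
    {"tx": 0, "ty": 0, "tz": 0, "ax": 0, "ay": 0, "az": 0, "claw": -1},
    {"tx": 0, "ty": 0, "tz": 0, "ax": 0, "ay": 0, "az": 0, "claw": -1},
    {"tx": 0, "ty": 0, "tz": 0, "ax": 0, "ay": 0, "az": 0, "claw": -1},
    {"tx": 0, "ty": 0, "tz": 0, "ax": 0, "ay": 0, "az": 0, "claw": -1},
    {"tx": 0, "ty": 0, "tz": 0, "ax": 0, "ay": 0, "az": 0, "claw": -1}
  ],
  "newtons": 15
}}

```text
time_s: 4.1
tcp_pos: [0.6285, 0.2135, 0.021]
eef_rot: [-180.0, -0.0, -173.0]
contact_force: [0.0, 0.1, -0.7]
gripper_width: 0.0452
```

{"name": "step_arm", "arguments": {
  "increments": [
    {"tx": 0, "ty": 0, "tz": 0, "ax": 0, "ay": 0, "az": 0, "claw": -1},
    {"tx": 0, "ty": 0, "tz": 30, "ax": 0, "ay": 0, "az": 0, "claw": -1},
    {"tx": 0, "ty": 0, "tz": 45, "ax": 0, "ay": 0, "az": 0, "claw": -1},
    {"tx": 0, "ty": 0, "tz": 45, "ax": 0, "ay": 0, "az": 0, "claw": -1},
    {"tx": -2.5, "ty": -30, "tz": 30, "ax": 0, "ay": 0, "az": -1.5, "claw": -1},
    {"tx": -2.5, "ty": -45, "tz": 10, "ax": 0, "ay": 0, "az": -1.5, "claw": -1},
    {"tx": -2.5, "ty": -45, "tz": 0, "ax": 0, "ay": 0, "az": -1.5, "claw": -1},
    {"tx": -2.5, "ty": -45, "tz": 0, "ax": 0, "ay": 0, "az": -1.5, "claw": -1},
    {"tx": -2.5, "ty": -45, "tz": 0, "ax": 0, "ay": 0, "az": -1.5, "claw": -1},
    {"tx": -2.5, "ty": -40, "tz": 0, "ax": 0, "ay": 0, "az": -1.5, "claw": -1},
    {"tx": 0, "ty": -22, "tz": 0, "ax": 0, "ay": 0, "az": 0, "claw": -1},
    {"tx": 0, "ty": 0, "tz": 0, "ax": 0, "ay": 0, "az": 0, "claw": -1}
  ]
}}

```text
time_s: 5.3
tcp_pos: [0.6129, -0.0613, 0.181]
eef_rot: [-180.0, -0.0, 177.8]
contact_force: [-0.1, 0.8, -0.8]
gripper_width: 0.0434
```

```bash
python3 - <<'E'
from h import *
s=r.get_state(); print({k:np.round(s[k],4).tolist() for k in ('time_s','tcp_pos','eef_rot','gripper_width')})
c=cap('wrist','w4.png'); X=cloud(c); hsv=cv2.cvtColor(c['image'],cv2.COLOR_BGR2HSV)
p=proj(c,[.5326,-.0589,.06])[0]; print(p)
k=np.zeros(hsv.shape[:2],np.uint8); cv2.circle(k,tuple(int(x) for x in p),75,255,-1)
for t in (50,65,80):
    m=(hsv[...,2]<t).astype(np.uint8)*255&k; rect(c,m,.06,'dark<%d'%t)
md=((np.abs(X[...,2]-.06)<.006)).astype(np.uint8)*255&k; rect(c,md,.06,'depth')
cv2.imwrite('pics/w4b.png',cv2.resize(c['image'],(640,480)))
E
```

```text
{'time_s': 5.3, 'tcp_pos': [0.6129, -0.0613, 0.181], 'eef_rot': [-179.9892, -0.026, 177.7962], 'gripper_width': 0.0434}
[258.87473175  83.9502121 ]
dark<50 centre [536.2 -57.5] size 51.7 39.0 long axis deg -0.9
dark<65 centre [532.8 -58.1] size 57.8 42.3 long axis deg -2.1
dark<80 centre [533.2 -58.1] size 58.6 42.8 long axis deg -2.2
depth centre [532.9 -58. ] size 59.2 43.8 long axis deg -2.1
```

View pics/w4b.png

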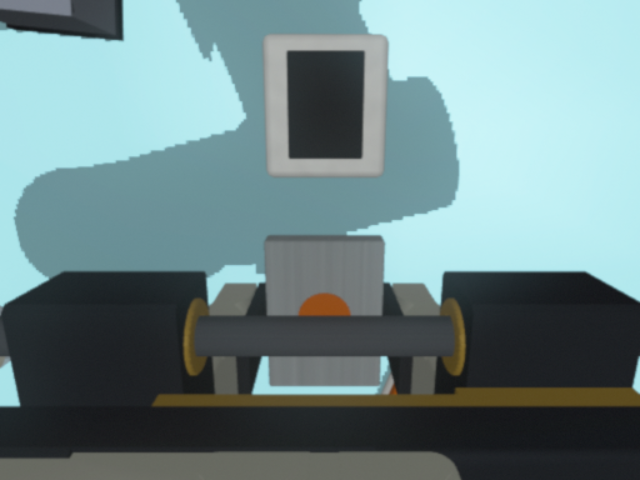

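The picture shows the pad (325,105)/640x480 centred on the housing and the mould held squarely. Next I check the mould's offset in the hand along its length.

```bash
python3 - <<'E'
from h import *
c=load('wrist'); print(np.round(ray(c,[(260,193.5),(260,308),(214,205),(306,205)],.170)*1000,1))
E
```

```text
[[584.8 -60.3 170. ]
 [643.4 -62.4 170. ]
 [589.4 -81.4 170. ]
 [591.  -39.6 170. ]]
```

{"name": "step_arm", "arguments": {
  "increments": [
    {"tx": -30, "ty": 1.3, "tz": 0, "ax": 0, "ay": 0, "az": 0.1, "claw": -1},
    {"tx": -31, "ty": 1, "tz": -5, "ax": 0, "ay": 0, "az": 0, "claw": -1},
    {"tx": -20, "ty": 1, "tz": -20, "ax": 0, "ay": 0, "az": 0, "claw": -1},
    {"tx": 0, "ty": 0, "tz": -30, "ax": 0, "ay": 0, "az": 0, "claw": -1},
    {"tx": 0, "ty": 0, "tz": -25, "ax": 0, "ay": 0, "az": 0, "claw": -1},
    {"tx": 0, "ty": 0, "tz": -10, "ax": 0, "ay": 0, "az": 0, "claw": -1},
    {"tx": 0, "ty": 0, "tz": 0, "ax": 0, "ay": 0, "az": 0, "claw": -1},
    {"tx": 0, "ty": 0, "tz": 0, "ax": 0, "ay": 0, "az": 0, "claw": -1}
  ]
}}

```text
time_s: 6.15
tcp_pos: [0.5333, -0.0547, 0.0918]
eef_rot: [-180.0, 0.0, 178.1]
contact_force: [0.2, -0.2, -0.3]
gripper_width: 0.0437
```

{"name": "step_arm", "arguments": {
  "increments": [
    {"tx": -1.3, "ty": -3.3, "tz": -6, "ax": 0, "ay": 0, "az": -0.1, "claw": -1},
    {"tx": 0, "ty": 0, "tz": 0, "ax": 0, "ay": 0, "az": 0, "claw": -1},
    {"tx": 0, "ty": 0, "tz": 0, "ax": 0, "ay": 0, "az": 0, "claw": -1}
  ]
}}

```text
time_s: 6.45
tcp_pos: [0.5313, -0.0586, 0.0854]
eef_rot: [180.0, 0.0, 178.0]
contact_force: [-0.5, 0.0, -0.2]
gripper_width: 0.0439
```

{"name": "step_arm", "arguments": {
  "increments": [
    {"tx": 0.6, "ty": 0.5, "tz": -2.5, "ax": 0, "ay": 0, "az": 0, "claw": -1},
    {"tx": 0, "ty": 0, "tz": -1.2, "ax": 0, "ay": 0, "az": 0, "claw": -1},
    {"tx": 0, "ty": 0, "tz": 0, "ax": 0, "ay": 0, "az": 0, "claw": -1},
    {"tx": 0, "ty": 0, "tz": 0, "ax": 0, "ay": 0, "az": 0, "claw": -1}
  ]
}}

```text
time_s: 6.85
tcp_pos: [0.5318, -0.058, 0.0813]
eef_rot: [-180.0, -0.0, 178.0]
contact_force: [-0.2, 0.8, -1.3]
gripper_width: 0.0434
```

```bash
cat > st.py <<'E'
from h import *
s=r.get_state(); print({k:np.round(s[k],4).tolist() for k in ('time_s','tcp_pos','eef_rot','contact_force','gripper_width')})
E
python3 - <<'E'
from h import *
c=cap('wrist','w5.png'); cv2.imwrite('pics/w5b.png',cv2.resize(c['image'][150:384,100:412],(780,585)))
E
python3 st.py
```

```text
{'time_s': 6.9, 'tcp_pos': [0.5318, -0.058, 0.0814], 'eef_rot': [-179.9999, -0.0006, 177.9891], 'contact_force': [0.4009, -0.5787, -0.3255], 'gripper_width': 0.0443}
```

View pics/w5b.png

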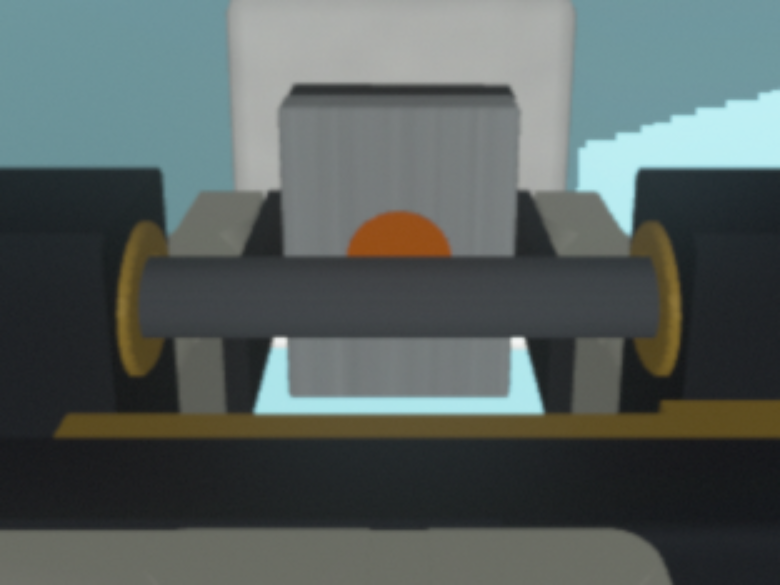

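The mould is on the pad: its edges line up with the thin dark pad face below it, at crop (400,90). I'll press slightly, release, and go to the cover.

{"name": "step_arm", "arguments": {
  "increments": [
    {"tx": 0, "ty": 0, "tz": -0.7, "ax": 0, "ay": 0, "az": 0, "claw": -1},
    {"tx": 0, "ty": 0, "tz": 0, "ax": 0, "ay": 0, "az": 0, "claw": 1},
    {"tx": 0, "ty": 0, "tz": 0, "ax": 0, "ay": 0, "az": 0, "claw": 1},
    {"tx": 0, "ty": 0, "tz": 0, "ax": 0, "ay": 0, "az": 0, "claw": 1},
    {"tx": 0, "ty": 0, "tz": 10, "ax": 0, "ay": 0, "az": 0, "claw": 1},
    {"tx": 0, "ty": 0, "tz": 35, "ax": 0, "ay": 0, "az": 0, "claw": 1},
    {"tx": -6, "ty": 30, "tz": 35, "ax": 0, "ay": 0, "az": 0, "claw": 1},
    {"tx": -8, "ty": 48, "tz": 5, "ax": 0, "ay": 0, "az": -0.8, "claw": 1},
    {"tx": -8, "ty": 48, "tz": 0, "ax": 0, "ay": 0, "az": -0.8, "claw": 1},
    {"tx": -8, "ty": 48, "tz": 0, "ax": 0, "ay": 0, "az": -0.8, "claw": 1},
    {"tx": -8, "ty": 48, "tz": 0, "ax": 0, "ay": 0, "az": -0.8, "claw": 1},
    {"tx": -8, "ty": 48, "tz": 0, "ax": 0, "ay": 0, "az": -0.8, "claw": 1}
  ]
}}

```text
time_s: 8.1
tcp_pos: [0.4853, 0.214, 0.1669]
eef_rot: [179.9, 0.1, 174.0]
contact_force: [1.6, -0.2, -0.3]
gripper_width: 0.0879
```

{"name": "step_arm", "arguments": {
  "increments": [
    {"tx": -2, "ty": 22, "tz": 0, "ax": 0, "ay": 0, "az": 0, "claw": 1},
    {"tx": 0, "ty": 0, "tz": 0, "ax": 0, "ay": 0, "az": 0, "claw": 1}
  ]
}}

```text
time_s: 8.3
tcp_pos: [0.4837, 0.2371, 0.1665]
eef_rot: [179.9, 0.1, 174.2]
contact_force: [-0.4, -0.4, 0.2]
gripper_width: 0.0876
```

```bash
python3 st.py; python3 - <<'E'
from h import *
c=cap('wrist','w6.png'); X=cloud(c); hsv=cv2.cvtColor(c['image'],cv2.COLOR_BGR2HSV)
p=proj(c,[.4843,.2352,.01])[0]; print(p)
k=np.zeros(hsv.shape[:2],np.uint8); cv2.circle(k,tuple(int(x) for x in p),60,255,-1)
m=cv2.inRange(hsv,(50,60,40),(86,255,255))&k; rect(c,cv2.morphologyEx(m,cv2.MORPH_CLOSE,np.ones((15,15))),.01,'cover')
w=cv2.inRange(hsv,(0,0,0),(180,255,45))&k; w=cv2.morphologyEx(w,cv2.MORPH_OPEN,np.ones((2,2)))
# stage check from the top camera
a=cap('top','top1.png'); h=cv2.cvtColor(a['image'],cv2.COLOR_BGR2HSV); X=cloud(a)
p=proj(a,[.533,-.058,.07])[0]; print('stage px',p,h[int(p[1])-8,int(p[0])])
k=np.zeros(h.shape[:2],np.uint8); cv2.circle(k,tuple(int(x) for x in p),28,255,-1)
rect(a,(np.abs(X[...,2]-.07)<.007).astype(np.uint8)*255&k,.07,'mould depth')
m=cv2.inRange(h,(5,100,50),(20,255,255))&k; v,u=np.nonzero(m); print('disc',len(u),ray(a,[u.mean(),v.mean()],.07)*1000)
E
```

```text
{'time_s': 8.3, 'tcp_pos': [0.4837, 0.2371, 0.1665], 'eef_rot': [179.9452, 0.057, 174.1909], 'contact_force': [-0.4361, -0.4472, 0.2127], 'gripper_width': 0.0876}
[257.25626074 182.06424313]
cover centre [482.9 236.4] size 60.4 44.2 long axis deg -5.7
stage px [277.86048674 212.08092524] [ 60   4 125]
mould depth centre [533.5 -60.1] size 60.7 43.7 long axis deg -1.8
disc 48 [[534.35276522 -59.19793403  70.        ]]
```

{"name": "step_arm", "arguments": {
  "increments": [
    {"tx": -0.8, "ty": -0.7, "tz": -35, "ax": 0, "ay": 0, "az": 0.1, "claw": 1},
    {"tx": 0, "ty": 0, "tz": -40, "ax": 0, "ay": 0, "az": 0, "claw": 1},
    {"tx": 0, "ty": 0, "tz": -40, "ax": 0, "ay": 0, "az": 0, "claw": 1},
    {"tx": 0, "ty": 0, "tz": -20, "ax": 0, "ay": 0, "az": 0, "claw": 1},
    {"tx": 0, "ty": 0, "tz": -7, "ax": 0, "ay": 0, "az": 0, "claw": 1},
    {"tx": 0, "ty": 0, "tz": 0, "ax": 0, "ay": 0, "az": 0, "claw": 1},
    {"tx": 0, "ty": 0, "tz": 0, "ax": 0, "ay": 0, "az": 0, "claw": 1}
  ]
}}

```text
time_s: 9.1
tcp_pos: [0.4838, 0.2334, 0.0249]
eef_rot: [179.9, 0.1, 174.1]
contact_force: [-0.1, 1.1, -0.1]
gripper_width: 0.0876
```

{"name": "step_arm", "arguments": {
  "increments": [
    {"tx": -0.9, "ty": 3, "tz": -3.8, "ax": 0, "ay": 0, "az": 0.1, "claw": 1},
    {"tx": 0, "ty": 0, "tz": 0, "ax": 0, "ay": 0, "az": 0, "claw": 1},
    {"tx": 0, "ty": 0, "tz": 0, "ax": 0, "ay": 0, "az": 0, "claw": 1}
  ]
}}

```text
time_s: 9.4
tcp_pos: [0.4823, 0.2367, 0.0205]
eef_rot: [180.0, 0.0, 174.2]
contact_force: [-0.0, 0.3, 0.7]
gripper_width: 0.0876
```

{"name": "step_arm", "arguments": {
  "increments": [
    {"tx": 0.3, "ty": 0, "tz": 0.3, "ax": 0, "ay": 0, "az": 0, "claw": -1},
    {"tx": 0, "ty": 0, "tz": 0, "ax": 0, "ay": 0, "az": 0, "claw": -1},
    {"tx": 0, "ty": 0, "tz": 0, "ax": 0, "ay": 0, "az": 0, "claw": -1},
    {"tx": 0, "ty": 0, "tz": 0, "ax": 0, "ay": 0, "az": 0, "claw": -1},
    {"tx": 0, "ty": 0, "tz": 0, "ax": 0, "ay": 0, "az": 0, "claw": -1},
    {"tx": 0, "ty": 0, "tz": 0, "ax": 0, "ay": 0, "az": 0, "claw": -1},
    {"tx": 0, "ty": 0, "tz": 0, "ax": 0, "ay": 0, "az": 0, "claw": -1},
    {"tx": 0, "ty": 0, "tz": 30, "ax": 0, "ay": 0, "az": 0, "claw": -1}
  ],
  "newtons": 15
}}

```text
time_s: 10.2
tcp_pos: [0.4804, 0.2345, 0.0472]
eef_rot: [-179.7, -0.3, 174.1]
contact_force: [-0.4, 0.1, -0.1]
gripper_width: 0.0436
```

{"name": "step_arm", "arguments": {
  "increments": [
    {"tx": 0, "ty": 0, "tz": 45, "ax": 0, "ay": 0, "az": 0, "claw": -1},
    {"tx": 0, "ty": 0, "tz": 45, "ax": 0, "ay": 0, "az": 0, "claw": -1},
    {"tx": 18, "ty": -42, "tz": 20, "ax": 0, "ay": 0, "az": 0.6, "claw": -1},
    {"tx": 19, "ty": -43, "tz": 12, "ax": 0, "ay": 0, "az": 0.6, "claw": -1},
    {"tx": 19, "ty": -43, "tz": 8, "ax": 0, "ay": 0, "az": 0.6, "claw": -1},
    {"tx": 19, "ty": -43, "tz": 0, "ax": 0, "ay": 0, "az": 0.6, "claw": -1},
    {"tx": 19, "ty": -43, "tz": 0, "ax": 0, "ay": 0, "az": 0.6, "claw": -1},
    {"tx": 19, "ty": -43, "tz": 0, "ax": 0, "ay": 0, "az": 0.7, "claw": -1},
    {"tx": 18, "ty": -41, "tz": 0, "ax": 0, "ay": 0, "az": 0, "claw": -1},
    {"tx": 0, "ty": 0, "tz": 0, "ax": 0, "ay": 0, "az": 0, "claw": -1},
    {"tx": 0, "ty": 0, "tz": 0, "ax": 0, "ay": 0, "az": 0, "claw": -1}
  ]
}}

```text
time_s: 11.3
tcp_pos: [0.6131, -0.0629, 0.1794]
eef_rot: [-180.0, -0.1, 177.7]
contact_force: [-0.2, 1.1, -0.3]
gripper_width: 0.0437
```

```bash
python3 st.py; python3 - <<'E'
from h import *
c=cap('wrist','w7.png'); X=cloud(c); hsv=cv2.cvtColor(c['image'],cv2.COLOR_BGR2HSV)
p=proj(c,[.533,-.058,.07])[0]; print(p)
k=np.zeros(hsv.shape[:2],np.uint8); cv2.circle(k,tuple(int(x) for x in p),75,255,-1); k[185:]=0
rect(c,(np.abs(X[...,2]-.07)<.006).astype(np.uint8)*255&k,.07,'mould')
m=cv2.inRange(hsv,(5,100,50),(20,255,255))&k; v,u=np.nonzero(m); print('disc',len(u),ray(c,[u.mean(),v.mean()],.07)*1000)
cv2.imwrite('pics/w7b.png',cv2.resize(c['image'],(640,480)))
E
```

```text
{'time_s': 11.3, 'tcp_pos': [0.6131, -0.0629, 0.1794], 'eef_rot': [-179.9957, -0.0765, 177.7312], 'contact_force': [-0.1722, 1.1082, -0.3258], 'gripper_width': 0.0437}
[262.42726518  83.444016  ]
mould centre [533.  -58.2] size 59.3 43.8 long axis deg -1.9
disc 682 [[533.05116678 -58.38725193  70.        ]]
```

View pics/w7b.png

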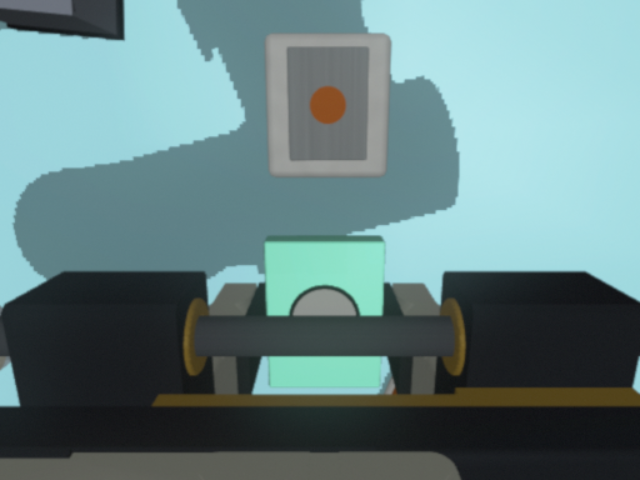

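The mould lies squarely on the pad at (533.0,-58.3), within 0.5 mm of the pad centre. The cover is held square with its ring on top. I'll place it with the same in-hand offset.

{"name": "step_arm", "arguments": {
  "increments": [
    {"tx": -30, "ty": 1, "tz": 0, "ax": 0, "ay": 0, "az": 0.2, "claw": -1},
    {"tx": -31, "ty": 1, "tz": -5, "ax": 0, "ay": 0, "az": 0, "claw": -1},
    {"tx": -20, "ty": 0.5, "tz": -20, "ax": 0, "ay": 0, "az": 0, "claw": -1},
    {"tx": 0, "ty": 0, "tz": -30, "ax": 0, "ay": 0, "az": 0, "claw": -1},
    {"tx": 0, "ty": 0, "tz": -20, "ax": 0, "ay": 0, "az": 0, "claw": -1},
    {"tx": 0, "ty": 0, "tz": -4, "ax": 0, "ay": 0, "az": 0, "claw": -1},
    {"tx": 0, "ty": 0, "tz": 0, "ax": 0, "ay": 0, "az": 0, "claw": -1},
    {"tx": 0, "ty": 0, "tz": 0, "ax": 0, "ay": 0, "az": 0, "claw": -1}
  ]
}}

```text
time_s: 12.15
tcp_pos: [0.5331, -0.0585, 0.1022]
eef_rot: [180.0, 0.1, 178.2]
contact_force: [0.5, -0.2, 1.0]
gripper_width: 0.0437
```

{"name": "step_arm", "arguments": {
  "increments": [
    {"tx": -1, "ty": 0.3, "tz": -7.5, "ax": 0, "ay": 0, "az": -0.1, "claw": -1},
    {"tx": 0, "ty": 0, "tz": 0, "ax": 0, "ay": 0, "az": 0, "claw": -1},
    {"tx": 0, "ty": 0, "tz": 0, "ax": 0, "ay": 0, "az": 0, "claw": -1}
  ]
}}

```text
time_s: 12.45
tcp_pos: [0.5314, -0.0589, 0.0937]
eef_rot: [180.0, 0.0, 178.0]
contact_force: [0.2, 0.7, 0.7]
gripper_width: 0.0438
```

{"name": "step_arm", "arguments": {
  "increments": [
    {"tx": 0.6, "ty": 0.6, "tz": -1.5, "ax": 0, "ay": 0, "az": 0, "claw": -1},
    {"tx": 0, "ty": 0, "tz": 0, "ax": 0, "ay": 0, "az": 0, "claw": -1},
    {"tx": 0, "ty": 0, "tz": -1.5, "ax": 0, "ay": 0, "az": 0, "claw": -1},
    {"tx": 0, "ty": 0, "tz": 0, "ax": 0, "ay": 0, "az": 0, "claw": -1}
  ]
}}

```text
time_s: 12.85
tcp_pos: [0.5319, -0.0583, 0.0905]
eef_rot: [-180.0, -0.0, 178.0]
contact_force: [-0.6, 0.5, -0.4]
gripper_width: 0.0438
```

{"name": "step_arm", "arguments": {
  "increments": [
    {"tx": 0, "ty": 0, "tz": -0.6, "ax": 0, "ay": 0, "az": 0, "claw": -1},
    {"tx": 0, "ty": 0, "tz": 0, "ax": 0, "ay": 0, "az": 0, "claw": 1},
    {"tx": 0, "ty": 0, "tz": 0, "ax": 0, "ay": 0, "az": 0, "claw": 1},
    {"tx": 0, "ty": 0, "tz": 0, "ax": 0, "ay": 0, "az": 0, "claw": 1},
    {"tx": 0, "ty": 0, "tz": 10, "ax": 0, "ay": 0, "az": 0, "claw": 1},
    {"tx": 0, "ty": 0, "tz": 40, "ax": 0, "ay": 0, "az": 0, "claw": 1},
    {"tx": 0, "ty": 0, "tz": 45, "ax": 0, "ay": 0, "az": 0, "claw": 1},
    {"tx": -4, "ty": -24, "tz": 40, "ax": 0, "ay": 0, "az": 0, "claw": 1},
    {"tx": -4, "ty": -24, "tz": 35, "ax": 0, "ay": 0, "az": 0, "claw": 1},
    {"tx": -4, "ty": -24, "tz": 0, "ax": 0, "ay": 0, "az": 0, "claw": 1},
    {"tx": 0, "ty": 0, "tz": 0, "ax": 0, "ay": 0, "az": 0, "claw": 1},
    {"tx": 0, "ty": 0, "tz": 0, "ax": 0, "ay": 0, "az": 0, "claw": 1}
  ]
}}

```text
time_s: 14.05
tcp_pos: [0.5197, -0.1307, 0.2607]
eef_rot: [180.0, 0.0, 177.9]
contact_force: [0.1, 0.7, -0.2]
gripper_width: 0.0878
```

```bash
python3 st.py; cat > m2.py <<'E'
from h import *
c=load('wrist'); X=cloud(c); hsv=cv2.cvtColor(c['image'],cv2.COLOR_BGR2HSV); z=X[...,2]
p=proj(c,[.533,-.058,.08])[0]; print('stage px',p)
k=np.zeros(z.shape,np.uint8); cv2.circle(k,tuple(int(x) for x in p),55,255,-1)
m=cv2.inRange(hsv,(50,60,40),(86,255,255))&k; rect(c,cv2.morphologyEx(m,cv2.MORPH_CLOSE,np.ones((15,15))),.08,'cover')
box=(X[...,0]>.37)&(X[...,0]<.50)&(X[...,1]>-.30)&(X[...,1]<-.13)
rect(c,(box&(np.abs(z-.06)<.008)).astype(np.uint8)*255,.06,'charger top')
m=(box&(np.abs(z-.16)<.006)).astype(np.uint8)*255; rect(c,m,.16,'light top'); print(z[m>0].mean())
b=(X[...,0]<.40)&(X[...,1]>-.30)&(X[...,1]<-.13)&(z>.19)&(z<.22); rect(c,b.astype(np.uint8)*255,.203,'big')
E
python3 - <<'E'
from h import *
c=cap('wrist','w8.png'); cv2.imwrite('pics/w8b.png',cv2.resize(c['image'],(640,480)))
E
python3 m2.py
```

```text
{'time_s': 14.05, 'tcp_pos': [0.5197, -0.1307, 0.2607], 'eef_rot': [179.9862, 0.0393, 177.9099], 'contact_force': [0.1227, 0.734, -0.1891], 'gripper_width': 0.0878}
stage px [335.84179497 186.50807445]
cover centre [532.2 -59.5] size 61.0 45.3 long axis deg -1.9
charger top centre [ 440.9 -225. ] size 71.4 69.9 long axis deg 82.5
light top centre [ 441.1 -224.1] size 26.0 25.5 long axis deg 82.5
0.159069834306085Traceback (most recent call last):
  File "m2.py", line 9, in <module>
    b=(X[...,0]<.40)&(X[...,1]>-.30)&(X[...,1]<-.13)&(z>.19)&(z<.22); rect(c,b.astype(np.uint8)*255,.203,'big')
                                                                      ~~~~^^^^^^^^^^^^^^^^^^^^^^^^^^^^^^^^^^^^^
  File "h.py", line 27, in rect
    cs=max(cv2.findContours(m,cv2.RETR_EXTERNAL,cv2.CHAIN_APPROX_NONE)[0],key=cv2.contourArea)
ValueError: max() iterable argument is empty
```

View pics/w8b.png

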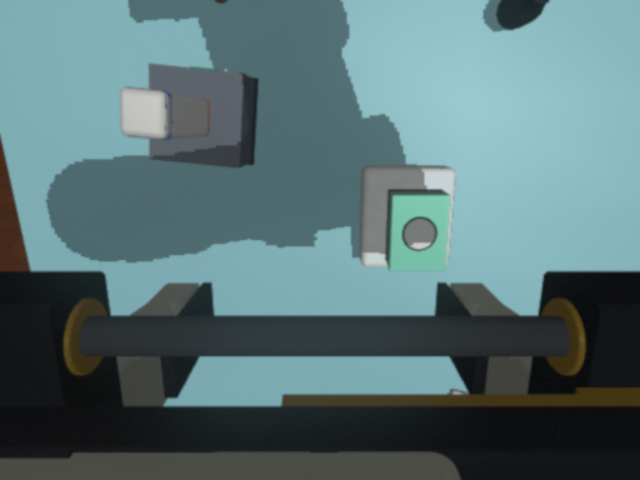

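Cover (418,230)/640 lies squarely on the mould; it measures (532.2,-59.5), about 1 mm from the mould. Two things look like the light: the one in the charger (146,113), 26 mm square with its top at 159 mm, and the taller ~36 mm one outside the charger (top 203 mm, earlier picture). The smaller one in the charger fits the description, and this enlarged view confirms it.

{"name": "step_arm", "arguments": {
  "increments": [
    {"tx": -26, "ty": -31, "tz": 0, "ax": 0, "ay": 0, "az": -1.8, "claw": 1},
    {"tx": -26, "ty": -31, "tz": 0, "ax": 0, "ay": 0, "az": -1.8, "claw": 1},
    {"tx": -27, "ty": -31, "tz": 0, "ax": 0, "ay": 0, "az": -1.8, "claw": 1},
    {"tx": 0, "ty": 0, "tz": -25, "ax": 0, "ay": 0, "az": 0, "claw": 1},
    {"tx": 0, "ty": 0, "tz": -25, "ax": 0, "ay": 0, "az": 0, "claw": 1},
    {"tx": 0, "ty": 0, "tz": -20, "ax": 0, "ay": 0, "az": 0, "claw": 1},
    {"tx": 0, "ty": 0, "tz": 0, "ax": 0, "ay": 0, "az": 0, "claw": 1},
    {"tx": 0, "ty": 0, "tz": 0, "ax": 0, "ay": 0, "az": 0, "claw": 1}
  ]
}}

```text
time_s: 14.9
tcp_pos: [0.4413, -0.2229, 0.1903]
eef_rot: [-180.0, -0.1, 172.7]
contact_force: [-0.4, -0.0, -0.6]
gripper_width: 0.0877
```

{"name": "step_arm", "arguments": {
  "increments": [
    {"tx": -0.2, "ty": -1.2, "tz": -25, "ax": 0, "ay": 0, "az": -0.2, "claw": 1},
    {"tx": 0, "ty": 0, "tz": -25, "ax": 0, "ay": 0, "az": 0, "claw": 1},
    {"tx": 0, "ty": 0, "tz": -10, "ax": 0, "ay": 0, "az": 0, "claw": 1},
    {"tx": 0, "ty": 0, "tz": 0, "ax": 0, "ay": 0, "az": 0, "claw": 1},
    {"tx": 0, "ty": 0, "tz": 0, "ax": 0, "ay": 0, "az": 0, "claw": 1}
  ]
}}

```text
time_s: 15.4
tcp_pos: [0.4417, -0.2246, 0.1313]
eef_rot: [-180.0, 0.1, 172.4]
contact_force: [0.6, 0.6, 0.7]
gripper_width: 0.088
```

{"name": "step_arm", "arguments": {
  "increments": [
    {"tx": 0, "ty": 0, "tz": -0.5, "ax": 0, "ay": 0, "az": 0.1, "claw": -1},
    {"tx": 0, "ty": 0, "tz": 0, "ax": 0, "ay": 0, "az": 0, "claw": -1},
    {"tx": 0, "ty": 0, "tz": 0, "ax": 0, "ay": 0, "az": 0, "claw": -1},
    {"tx": 0, "ty": 0, "tz": 0, "ax": 0, "ay": 0, "az": 0, "claw": -1},
    {"tx": 0, "ty": 0, "tz": 0, "ax": 0, "ay": 0, "az": 0, "claw": -1},
    {"tx": 0, "ty": 0, "tz": 0, "ax": 0, "ay": 0, "az": 0, "claw": -1},
    {"tx": 0, "ty": 0, "tz": 0, "ax": 0, "ay": 0, "az": 0, "claw": -1},
    {"tx": 0, "ty": 0, "tz": 0, "ax": 0, "ay": 0, "az": 0, "claw": -1},
    {"tx": 0, "ty": 0, "tz": 0, "ax": 0, "ay": 0, "az": 0, "claw": -1},
    {"tx": 0, "ty": 0, "tz": 0, "ax": 0, "ay": 0, "az": 0, "claw": -1},
    {"tx": 0, "ty": 0, "tz": 0, "ax": 0, "ay": 0, "az": 0, "claw": -1}
  ],
  "newtons": 30
}}

```text
time_s: 16.5
tcp_pos: [0.4407, -0.2245, 0.1294]
eef_rot: [180.0, -0.0, 172.5]
contact_force: [-0.3, 0.1, -2.0]
gripper_width: 0.0257
```

{"name": "step_arm", "arguments": {
  "increments": [
    {"tx": 0, "ty": 0, "tz": 6, "ax": 0, "ay": 0, "az": 0, "claw": -1},
    {"tx": 0, "ty": 0, "tz": 10, "ax": 0, "ay": 0, "az": 0, "claw": -1},
    {"tx": 0, "ty": 0, "tz": 10, "ax": 0, "ay": 0, "az": 0, "claw": -1},
    {"tx": 0, "ty": 0, "tz": 10, "ax": 0, "ay": 0, "az": 0, "claw": -1},
    {"tx": 0, "ty": 0, "tz": 10, "ax": 0, "ay": 0, "az": 0, "claw": -1},
    {"tx": 0, "ty": 0, "tz": 10, "ax": 0, "ay": 0, "az": 0, "claw": -1},
    {"tx": 0, "ty": 0, "tz": 10, "ax": 0, "ay": 0, "az": 0, "claw": -1},
    {"tx": 0, "ty": 0, "tz": 15, "ax": 0, "ay": 0, "az": 0, "claw": -1},
    {"tx": 0, "ty": 0, "tz": 20, "ax": 0, "ay": 0, "az": 0, "claw": -1},
    {"tx": 0, "ty": 0, "tz": 15, "ax": 0, "ay": 0, "az": 0, "claw": -1},
    {"tx": 0, "ty": 0, "tz": 0, "ax": 0, "ay": 0, "az": 0, "claw": -1}
  ]
}}

```text
time_s: 17.6
tcp_pos: [0.442, -0.2248, 0.2481]
eef_rot: [-180.0, 0.2, 172.5]
contact_force: [0.7, -0.2, -1.1]
gripper_width: 0.0259
```

```bash
python3 - <<'E'
from h import *
s=r.get_state(); c=cap('wrist','w9.png'); b=cap('scene','scene9.png'); 
print(s['tcp_pos'],s['gripper_width'])
x,y,z=s['tcp_pos']
for cc in (b,):
    p=proj(cc,[[x,y,z+.03],[x,y,z-.12]]); print(np.round(p))
i=b['image']; u,v=p.mean(0).astype(int); v0=max(v-110,0); u0=max(u-120,0)
cr=i[v0:v0+220,u0:u0+240].copy()
for q in p: cv2.drawMarker(cr,(int(q[0])-u0,int(q[1])-v0),(0,0,255),cv2.MARKER_CROSS,6,1)
cv2.imwrite('pics/s9c.png',cv2.resize(cr,None,fx=2.5,fy=2.5))
E
```

```text
[ 0.44196131 -0.22477457  0.24806355] 0.02588958613281744
[[130. 137.]
 [143. 203.]]
```

View pics/s9c.png

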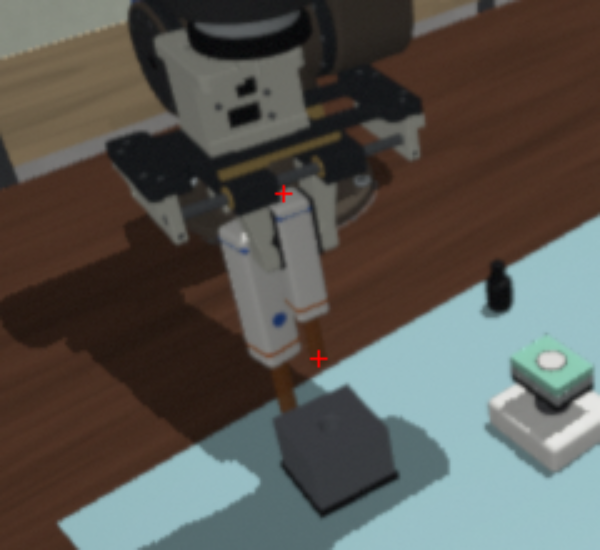

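The light hangs upright, clear of the charger, with its tip near the predicted mark (318,358). The cover is on the stage. Next I go above the ring.

{"name": "step_arm", "arguments": {
  "increments": [
    {"tx": 10, "ty": 18, "tz": 0, "ax": 0, "ay": 0, "az": 0, "claw": -1},
    {"tx": 18, "ty": 33, "tz": 0, "ax": 0, "ay": 0, "az": 0, "claw": -1},
    {"tx": 18, "ty": 33, "tz": 0, "ax": 0, "ay": 0, "az": 0, "claw": -1},
    {"tx": 18, "ty": 33, "tz": 0, "ax": 0, "ay": 0, "az": 0, "claw": -1},
    {"tx": 17, "ty": 31, "tz": -5, "ax": 0, "ay": 0, "az": 0, "claw": -1},
    {"tx": 9.5, "ty": 18, "tz": -10, "ax": 0, "ay": 0, "az": 0, "claw": -1},
    {"tx": 0, "ty": 0, "tz": -10, "ax": 0, "ay": 0, "az": 0, "claw": -1},
    {"tx": 0, "ty": 0, "tz": -5, "ax": 0, "ay": 0, "az": 0, "claw": -1},
    {"tx": 0, "ty": 0, "tz": 0, "ax": 0, "ay": 0, "az": 0, "claw": -1},
    {"tx": 0, "ty": 0, "tz": 0, "ax": 0, "ay": 0, "az": 0, "claw": -1}
  ]
}}

```text
time_s: 18.7
tcp_pos: [0.531, -0.0593, 0.2156]
eef_rot: [-180.0, -0.0, 172.4]
contact_force: [0.3, 0.3, -1.3]
gripper_width: 0.0256
```

```bash
cat > f.py <<'E'
from h import *
F=[];P=[]
import sys
for i in range(int(sys.argv[1])):
    optics.capture('scene'); s=r.get_state(); F.append(s['contact_force']); P.append(s['tcp_pos'])
print('F mean',np.mean(F,0).round(2),'std',np.std(F,0).round(2),'P',(np.mean(P,0)*1000).round(2),s['time_s'],s['eef_rot'],s['gripper_width'])
E
python3 f.py 12
python3 - <<'E'
from h import *
a=cap('top','top2.png'); s=r.get_state()
b=cap('scene','scene10.png'); x,y,z=s['tcp_pos']
p=proj(b,[[x,y,z-.12],[.5326,-.0589,.08]]); print(p.round(1))
u,v=p.mean(0).astype(int); cr=b['image'][v-70:v+50,u-80:u+80]; cv2.imwrite('pics/s10c.png',cv2.resize(cr,(800,600),interpolation=cv2.INTER_CUBIC)); print(u-80,v-70)
E
```

```text
F mean [-0.14 -0.02 -1.11] std [0.56 0.32 0.37] P [531.33 -58.77 215.88] 19.3 [1.79998481e+02 2.82579750e-03 1.72487766e+02] 0.025873963959808146
[[235.4 196.6]
 [235.8 202.5]]
155 129
```

View pics/s10c.png

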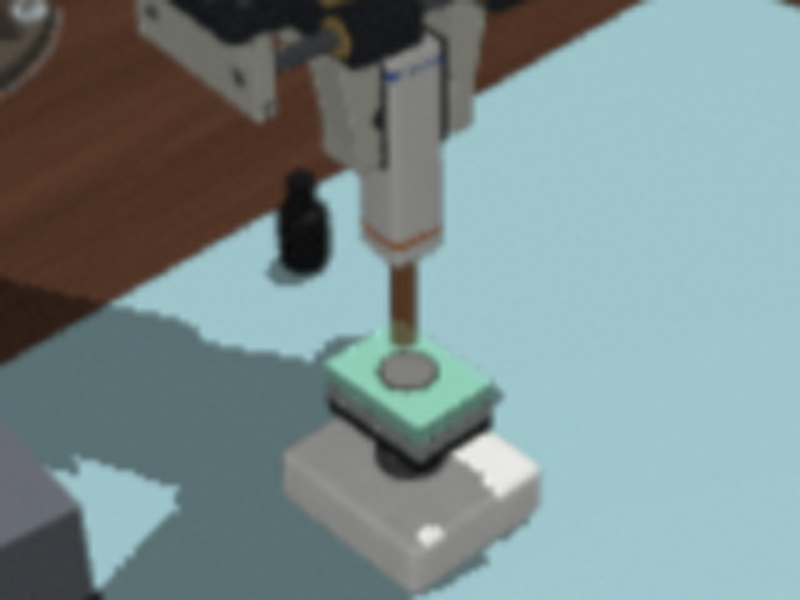

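The tip (404,343) stands over the ring (408,371), and both agree with the projected points. Free-hang Fz is -1.11 N. I'll lower it.

{"name": "step_arm", "arguments": {
  "increments": [
    {"tx": 1.2, "ty": 0, "tz": -6, "ax": 0, "ay": 0, "az": 0, "claw": -1},
    {"tx": 0, "ty": 0, "tz": -5, "ax": 0, "ay": 0, "az": 0, "claw": -1},
    {"tx": 0, "ty": 0, "tz": -3, "ax": 0, "ay": 0, "az": 0, "claw": -1},
    {"tx": 0, "ty": 0, "tz": -2, "ax": 0, "ay": 0, "az": 0, "claw": -1},
    {"tx": 0, "ty": 0, "tz": -2, "ax": 0, "ay": 0, "az": 0, "claw": -1},
    {"tx": 0, "ty": 0, "tz": -2, "ax": 0, "ay": 0, "az": 0, "claw": -1},
    {"tx": 0, "ty": 0, "tz": 0, "ax": 0, "ay": 0, "az": 0, "claw": -1},
    {"tx": 0, "ty": 0, "tz": 0, "ax": 0, "ay": 0, "az": 0, "claw": -1}
  ]
}}

```text
time_s: 20.2
tcp_pos: [0.5324, -0.0585, 0.1957]
eef_rot: [-180.0, -0.0, 172.5]
contact_force: [-2.2, 0.0, 0.5]
gripper_width: 0.0252
```

```bash
python3 f.py 10
```

```text
F mean [-1.72 -0.6   1.5 ] std [0.38 0.56 0.48] P [532.51 -58.52 195.66] 20.7 [-1.79998336e+02  2.17400042e-03  1.72489485e+02] 0.025732558531068282
```

The push is about 2.6 N (force change), and 2.65 N from the sink of 3.7 mm: these agree. A sideways force of -1.6 N in x shows the tip is being dragged +x, so I'll relieve that while pressing the last 2.7 mm.

{"name": "step_arm", "arguments": {
  "increments": [
    {"tx": -0.5, "ty": 0, "tz": -1, "ax": 0, "ay": 0, "az": 0, "claw": -1},
    {"tx": 0, "ty": 0, "tz": -1, "ax": 0, "ay": 0, "az": 0, "claw": -1},
    {"tx": 0, "ty": 0, "tz": -0.7, "ax": 0, "ay": 0, "az": 0, "claw": -1},
    {"tx": 0, "ty": 0, "tz": 0, "ax": 0, "ay": 0, "az": 0, "claw": -1},
    {"tx": 0, "ty": 0, "tz": 0, "ax": 0, "ay": 0, "az": 0, "claw": -1}
  ]
}}

```text
time_s: 21.2
tcp_pos: [0.5323, -0.0585, 0.1931]
eef_rot: [180.0, 0.0, 172.5]
contact_force: [-0.2, -0.0, 3.1]
gripper_width: 0.0261
```

```bash
python3 f.py 12
```

```text
F mean [ 0.35 -0.98  2.61] std [0.59 0.47 0.32] P [532.27 -58.47 193.  ] 21.8 [1.79995352e+02 2.93578927e-02 1.72492502e+02] 0.025977320333156778
```

{"name": "step_arm", "arguments": {
  "increments": [
    {"tx": 0, "ty": 0, "tz": -0.3, "ax": 0, "ay": 0, "az": 0, "claw": -1},
    {"tx": 0, "ty": 0, "tz": 0, "ax": 0, "ay": 0, "az": 0, "claw": -1},
    {"tx": 0, "ty": 0, "tz": 0, "ax": 0, "ay": 0, "az": 0, "claw": -1}
  ]
}}

```text
time_s: 22.1
tcp_pos: [0.5322, -0.0585, 0.1926]
eef_rot: [180.0, 0.0, 172.5]
contact_force: [1.0, -1.2, 2.4]
gripper_width: 0.0262
```

```bash
python3 f.py 12; python3 - <<'E'
from h import *
b=cap('scene','scene11.png'); cv2.imwrite('pics/s11c.png',cv2.resize(b['image'][129:249,155:315],(800,600),interpolation=cv2.INTER_CUBIC))
E
```

```text
F mean [ 1.76 -1.04  3.12] std [0.48 0.7  0.46] P [532.17 -58.46 192.63] 22.7 [1.79993436e+02 1.93140355e-02 1.72486453e+02] 0.025439409605502884
```

View pics/s11c.png

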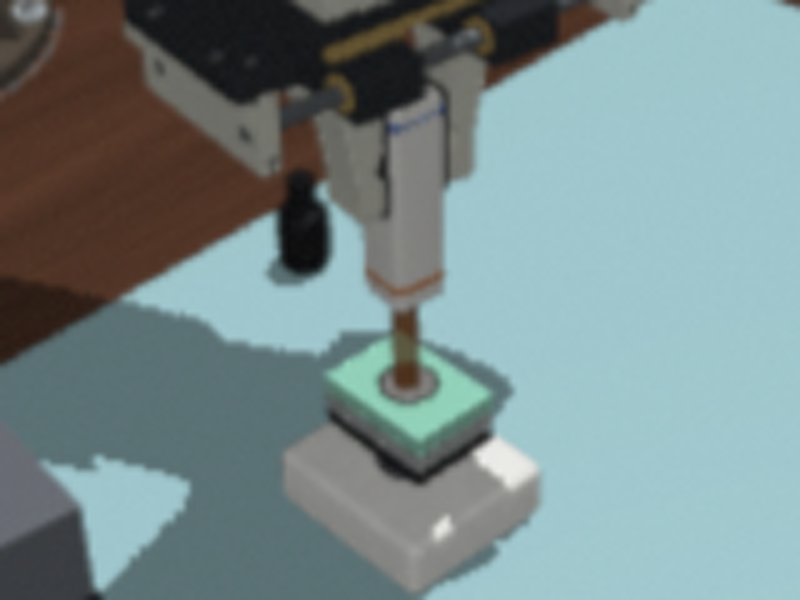

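The tip (405,383) stands inside the ring, the stack is square and the pad has sunk. The push is 4.2 N. The sideways force has crept to +1.8 N in x, so I'll ease it slightly.

{"name": "step_arm", "arguments": {
  "increments": [
    {"tx": 0.25, "ty": -0.1, "tz": 0.2, "ax": 0, "ay": 0, "az": 0, "claw": -1},
    {"tx": 0, "ty": 0, "tz": 0, "ax": 0, "ay": 0, "az": 0, "claw": -1},
    {"tx": 0, "ty": 0, "tz": 0, "ax": 0, "ay": 0, "az": 0, "claw": -1}
  ]
}}

```text
time_s: 23.05
tcp_pos: [0.5323, -0.0585, 0.1927]
eef_rot: [180.0, -0.0, 172.5]
contact_force: [1.6, -1.1, 3.0]
gripper_width: 0.0259
```

```bash
python3 f.py 15
```

```text
F mean [ 1.34 -0.46  2.93] std [0.47 0.38 0.4 ] P [532.24 -58.53 192.73] 23.8 [ 1.79998132e+02 -2.02864332e-03  1.72485946e+02] 0.02590157230550859
```

The push is 2.93 + 1.11 = 4.0 N and the pose is steady, so I hand in.

```bash
python3 -c "
from plant import r
print(r.close_job())"
```

```text
the job is handed in; nothing more can be done
None
```

The mould plate is on the pad, the cover is on the mould with its ring on top, and the small curing light is held upright with its tip inside the ring. I handed the job in at about 24 s, still holding it there; no verdict was reported.

**Last checks:**
- **Placing:** the mould was within 0.5 mm of the pad centre, and the cover within about 1.5 mm of the mould, both about square.
- **Push:** the wrist force gave about 4.0 N. The pad's sink of about 6.7 mm gave about 4.1 N, so the two agree.
- **Light:** tool tilt read under 0.01°, and the last picture showed the tip inside the ring.
- **Other things:** the arm did not touch the bottle, dropper bottle, case or look-alikes. I did not re-measure where they stand at the end.

**What was not perfect:**
- A sideways force of about 1.4 N on the light was left at the end. I reduced it but did not remove it.
- The first move call was refused because some row values were left out; nothing moved.

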